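Rack the tall plaster mould to dry

TASK

Two carved plaster moulds lean on wooden carving rests. Take the taller, oblong one and stand it on its short lower edge in the only empty slot of the wooden drying rack, centred along the slot, fully down and upright. Lower it in without dropping it, and leave the two small moulds already in the rack where they are.

Things in the scene. Friction and masses are not known exactly. Their poses are not given: they have to be found in the camera images.
- tall_center (a point): Centre of the tall plaster mould: slab 18 mm thick (x), 80 wide (y), 120 tall (z), 0.2 kg, tree carved in its +x face. It starts on its lower 80 mm edge on a fixed wooden rest, top leaning 18 deg back towards the robot; the rest backs it only 55 mm up: pinch it higher, across its thickness. A like rest holds a small square mould (75 x 75 mm, a bystander); which is on the left varies.
- empty_slot (a point): Middle of the floor of the empty slot in the fixed plywood drying rack, 15 mm above the table. x: across the slot (along the row of 3 slots, 60 mm apart), y: along it, z up. 26 mm wide from the floor to 36 mm above it, widening to 48 mm at the divider tops 50 mm above the floor; dividers 100 mm long, ends open. Which of the three slots is empty varies.
- small_a_center (a point): Centre of one small square mould standing loose in another slot of the rack: off-white plaster, 18 mm thick (x), 75 mm wide (y), 75 mm tall (z), so its top is 90 mm above the table. Leave it there.
- small_b_center (a point): Centre of the other small square mould in the rack, same size as the first. Leave it there.
There are look-alikes about, which are no part of the job. Leave any purple or turquoise look-alike of the part that bears tall_center alone.

How it is judged:
At the end, for the whole second after the job is handed in: The tall mould stands at rest on its lower short edge on the floor of the empty slot: its centre within 15 mm of the slot's middle across, within 22 mm along the slot, 50 to 66 mm above the slot's floor, upright within 11 degrees; both small moulds of the rack are within 20 mm of where they started (x of tall_center in the frame of empty_slot between -0.015 and 0.015 m and y of tall_center in the frame of empty_slot between -0.022 and 0.022 m and z of tall_center in the frame of empty_slot between 0.05 and 0.066 m and angle between tall_center's own z axis and vertical below 0.2 rad and distance of each of small_a_center, small_b_center from where it was at the start of the episode below 0.02 m and linear speed of tall below 0.02 m/s); the robot touches nothing.
It fails at once if the tall mould is dropped: it falls, not held by the fingers, faster than 0.55 m/s (a fall of more than about 15 mm) (contact force between the fingers and tall below 0.3 N and linear speed of tall above 0.55 m/s).
It fails at once if a small mould in the rack is lifted or pushed 30 mm or more from its place (distance of any of small_a_center, small_b_center from where it was at the start of the episode above 0.03 m).
It also fails if it takes over 35 s, if anything falls off the work surface, if the arm or the gripper's body presses on something with over 40 N, if the wrist force passes 120 N, or if a joint passes its speed limit or range.

ROBOT

A 6-joint arm with a two-finger parallel gripper is mounted at the origin on the work surface. World frame = base frame: x ahead of the robot, y to its left, z up, the work surface at z = 0. Lengths are in m, angles in rad, forces in N, time in s.
With the tool pointing down it reaches from about 0.25 to 0.775 m from the base axis. Payload 4 kg.
Tool frame: the origin (TCP) lies between the finger pads; the fingertips stand 25 mm ahead of it and the grasp point (between the pads) lies 6 mm ahead of it (robot.tip_reach is the z of the fingertips in the tool frame, in m); z points along the fingers, y is the line along which they close (so a half turn about z gives the same grasp; the last joint's range is limited). The gripper opens to 94 mm and grips with 3 to 60 N. Pads are 16 mm wide; open, the fingers measure 119 mm over their backs; the gripper's body (75 mm by 177 mm) begins 78 mm behind the grasp point.
Start: joints at [-0.103, 0.087, 1.371, -0, 1.684, -0.103], TCP at [0.55, -0, 0.231] pointing down, gripper open.
Joint ranges: [-3.1, 3.1], [-0.76, 2.03], [0.27, 2.55], [-1.08, 4.22], [0.17, 2.65], [-2.57, 2.57]. Speed limits (rad/s): [2.79, 2.79, 3.14, 3.14, 3.14, 3.14].

INTERFACE

Orientations are given as [roll, pitch, yaw] about the fixed x, y, z axes, in that order (R = Rz(yaw) Ry(pitch) Rx(roll)).
In Python, from bench import robot gives the robot as it stands. The module is installed in compiled form; this text tells all that it offers.
- The arm moves only by the shell command python3 -m handwheel 'ROWS'. ROWS is JSON, a list of rows, each a list of 3 entries, a list of its own where there are three numbers: the turn, a rotation vector about the world's x, y, z in units of 90 degrees (1.0 is 90 degrees), then the shift along the world's x, y, z in units of 0.05 m (1.0 is 0.05 m), then the closure, from 0 (fully open) to 1 (shut). A call has 1 to 5 rows; each row shifts and turns the commanded pose from where the row before left it; what a row does not reach is not made up. A row lasts 1/10 s, in which the tool goes at most 50 mm and 8.59 degrees, less where a joint would pass 70% of its speed; a pose out of reach is approached as far as the arm can. A call with a number of a shift or a turn outside -1 to 1 is refused whole. A call with a gripper value outside its range is refused whole. The fingers move at their own pace and stop on an object; the grip force is fixed at half the most. Time passes only in rows, so rows that do not move let the fingers close. It gives the time, the measured TCP pose, the force, the opening and the grip force at its end, in the units of the state.
- robot.get_obs(): the state, without advancing time (a new reading comes with each control period).
- robot.snapshot(name): name is "scene" or "side" or "wrist"; returns (picture, depth): 400x640x3 uint8, red, green, blue; 400x640 float32, m along the optical axis (not along the pixel's ray), 0 where there is no reading.
- robot.calibration(name): a dict with "mtx" (3x3 intrinsics, pixels), "D" ([k1, k2, p1, p2, k3] as OpenCV has them; the pictures are not rectified), "extrinsics" (4x4, takes a point from camera to world coordinates); the wrist camera has in their place "hand_eye" (4x4, takes a point from camera to tool coordinates, whose origin is the TCP and whose axes are the flange's). Camera axes: x right, y down, z forward; pixel columns grow to the right and rows downward; lengths in m; the calibration is good to about 2 mm. A picture is of the moment at which its call begins: read the wrist's pose just before it. calibration takes no time and is no camera call.
- robot.close_job(): hands the job in; it is judged then, once.
Trained networks look in the newest picture that a camera, given by its name, has taken for a name from the list of things; names that differ only in an ending like _2 or _b are one class to them, and where a whole thing is asked for, a point or a joint stands for the part that bears it (a point fixed in the world has none). Each returns a list of dicts, best first, with "p" (0 to 1); they miss things now and then, are a little off and sometimes report something else, mostly with a low value. They report only what shows in the picture. A call takes as long as a camera call. They do not tell look-alikes from the thing itself.
- robot.boxes_of(query, camera): "bbox" ([left, top, right, bottom] in pixels, round what is visible of it).
The state is a dict: "time": time; "joint_positions": joint angles; "qvel": joint speeds; "joint_torque": joint torques, N m; "tool_pos": TCP position; "ee_rot": TCP orientation; "wrist_force": force on the tool from outside, world axes, zero at the start; "wrist_torque": the same for the moment, N m; "width": finger opening in m; "finger_force": force on a finger pad.
Only numpy, scipy, OpenCV 4.12 (cv2) and the standard library are available. Lean on these libraries where they do the work, as an engineer would, in place of code of your own. Each camera call takes 0.05 s, during which the arm holds its last target. There are 200 camera calls.

## Working session

There is one attempt and no reset: what is moved stays moved. The work goes in short steps, Python scripts to look and compute and a shell command to move; the robot and the scene stay as the last step left them, time stands still between calls to the robot, and variables do not carry over. Pictures are saved under pics/ and viewed, at most 10 in all, crops included, and the job is handed in when it is done.

```bash
mkdir -p pics; cat > h.py <<'E'
import numpy as np,cv2
from bench import robot
def cloud(name):
    o=robot.get_obs();im,d=robot.snapshot(name);c=robot.calibration(name)
    K,D=np.array(c["mtx"]),np.array(c["D"],float)
    v,u=np.mgrid[0:400,0:640]
    n=cv2.undistortPoints(np.stack([u,v],-1).reshape(-1,1,2).astype(float),K,D).reshape(400,640,2)
    P=np.concatenate([n*d[...,None],d[...,None]],-1)
    if "extrinsics" in c: T=np.array(c["extrinsics"])
    else:
        from scipy.spatial.transform import Rotation as R
        W=np.eye(4);W[:3,:3]=R.from_euler('xyz',o["ee_rot"]).as_matrix();W[:3,3]=o["tool_pos"];T=W@np.array(c["hand_eye"])
    P=P@T[:3,:3].T+T[:3,3];P[d==0]=np.nan
    return im,P
def save(n,im): cv2.imwrite(f"pics/{n}.png",im[...,::-1])
E
python3 - <<'E'
from h import *
r=robot.get_obs();print({k:np.round(v,3).tolist() for k,v in r.items()})
L=[]
for n in("scene","side"):
    im,P=cloud(n);np.savez(f"{n}.npz",im=im,P=P);L.append(im)
    print(n,np.round(np.array(robot.calibration(n)["extrinsics"]),2).tolist())
    for q in("tall_center","empty_slot","small_a_center"):
        print(q,[([int(x) for x in b["bbox"]],round(b["p"],2)) for b in robot.boxes_of(q,n)])
    save(n,im)
E
```

```text
{'time': 0.0, 'joint_positions': [-0.103, 0.088, 1.372, 0.0, 1.684, -0.103], 'qvel': [0.001, -0.003, 0.002, 0.0, 0.0, -0.001], 'joint_torque': [0.001, -34.018, -30.242, 0.072, 0.033, -0.0], 'tool_pos': [0.549, 0.0, 0.229], 'ee_rot': [-3.139, -0.0, 1.571], 'wrist_force': [0.51, 0.009, 0.664], 'wrist_torque': [0.031, 0.034, -0.032], 'finger_force': 0.0, 'width': 0.094}
scene [[0.79, 0.42, -0.46, 0.84], [0.62, -0.5, 0.61, -0.49], [0.02, -0.76, -0.65, 0.67], [0.0, 0.0, 0.0, 1.0]]
tall_center [([437, 145, 454, 206], 0.91), ([342, 163, 390, 192], 0.89), ([310, 135, 349, 153], 0.49)]
empty_slot []
small_a_center [([247, 267, 290, 315], 0.67)]
side [[0.89, -0.22, 0.4, -0.09], [-0.45, -0.48, 0.75, -0.88], [0.02, -0.85, -0.52, 0.77], [0.0, 0.0, 0.0, 1.0]]
tall_center [([249, 152, 281, 174], 0.84), ([200, 171, 241, 199], 0.76), ([273, 175, 307, 202], 0.58)]
empty_slot [([387, 231, 410, 274], 0.33)]
small_a_center [([387, 230, 408, 274], 0.61)]
```

View pics/scene.png

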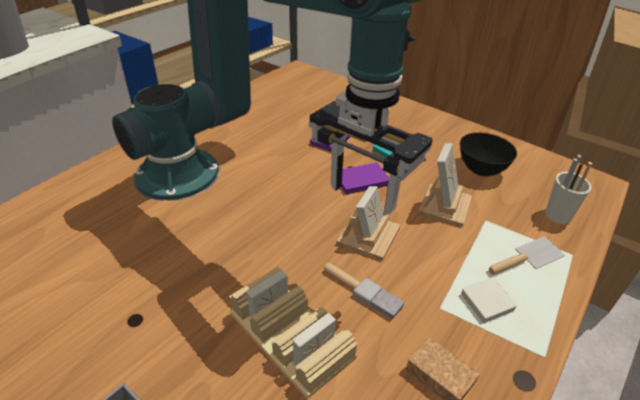

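View pics/side.png

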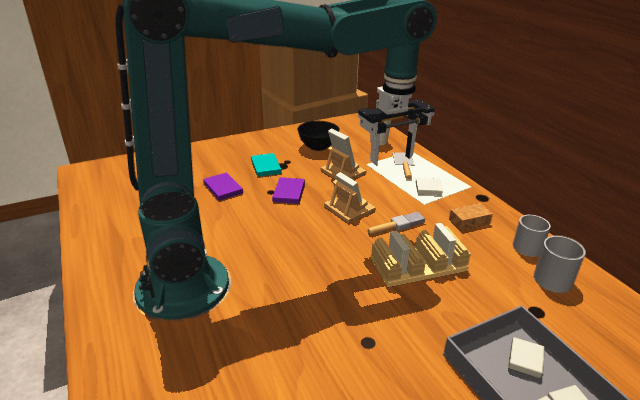

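The tall mould candidates in the scene picture are the oblong slab on a rest (447,175), the small square one on a rest (370,210), purple slabs at (362,178) and (320,140), a turquoise one at (382,150), and a loose slab on the paper (488,298). By the description I choose (447,175). Next come a close crop and a measurement.

```bash
python3 - <<'E'
from h import *
s=np.load("scene.npz");im=s["im"];P=s["P"];t=np.load("side.npz")
a=cv2.resize(im[125:265,320:480],None,fx=2.4,fy=2.4,interpolation=2)
b=cv2.resize(im[255:400,220:370],None,fx=2.4,fy=2.4,interpolation=2)
h=max(a.shape[0],b.shape[0]);pad=lambda x:np.pad(x,((0,h-x.shape[0]),(0,0),(0,0)))
save("crop",np.hstack([pad(a),pad(b)]))
# tall mould points
for nm,D,(l,tp,r,bt) in(("scene",s,(437,145,458,206)),("side",t,(325,125,360,180)),):
    Q=D["P"][tp:bt,l:r].reshape(-1,3);Q=Q[(Q[:,2]>.075)&(Q[:,2]<.2)];print(nm,len(Q),np.round(Q.min(0),3),np.round(Q.max(0),3),np.round(np.median(Q,0),3))
# rack top: points
for nm,D,(l,tp,r,bt) in(("scene",s,(225,260,365,395)),("side",t,(365,220,475,290))):
    Q=D["P"][tp:bt,l:r].reshape(-1,3);Q=Q[np.isfinite(Q[:,0])]
    A=Q[(Q[:,2]>.02)&(Q[:,2]<.12)];print(nm,np.round(A.min(0),3),np.round(A.max(0),3))
    R=cv2.minAreaRect(A[:,:2].astype(np.float32)*1000);print(R)
    H=A[A[:,2]>.074];_,lab,c=cv2.kmeans(H[:,:2].astype(np.float32),2,None,(3,50,1e-5),5,2);print("moulds",c, [cv2.minAreaRect(H[lab[:,0]==i][:,:2].astype(np.float32)*1000) for i in(0,1)])
    # height map
E
```

```text
scene 729 [0.547 0.268 0.075] [0.602 0.356 0.153] [0.579 0.289 0.119]
side 579 [0.471 0.107 0.075] [0.599 0.362 0.154] [0.562 0.295 0.109]
scene [ 0.425 -0.24   0.02 ] [ 0.654 -0.002  0.093]
((549.9705810546875, -111.83126831054688), (225.431884765625, 216.0403289794922), 80.43999481201172)
moulds [[ 0.48298612 -0.16640231]
 [ 0.6006324  -0.18627506]] [((480.7092590332031, -162.99563598632812), (74.95162963867188, 20.177173614501953), 81.57110595703125), ((599.1867065429688, -183.51348876953125), (75.6198959350586, 19.433273315429688), 81.00130462646484)]
side [ 0.422 -0.24   0.02 ] [ 0.768 -0.005  0.096]
((599.8750610351562, -122.99673461914062), (221.561767578125, 325.0596923828125), 80.5511474609375)
moulds [[ 0.59212714 -0.18545333]
 [ 0.47414917 -0.16603036]] [((596.78466796875, -181.00787353515625), (77.73694610595703, 22.204957962036133), 81.73735809326172), ((477.3752136230469, -161.01272583007812), (77.44204711914062, 19.492385864257812), 81.86212921142578)]
```

View pics/crop.png

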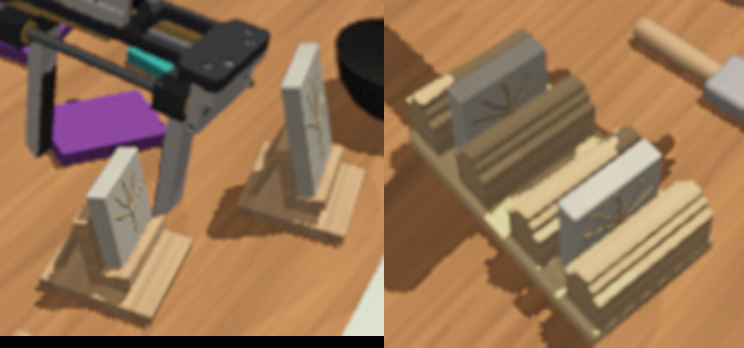

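The crop confirms the choice: the tall slab is at the right (447,175), and the middle slot is the empty one, with the rack moulds 120 mm apart. Next I fit the tall mould's pose.

```bash
cat >> h.py <<'E'
def fit(Q,z0=.075):
    Q=Q[np.isfinite(Q[:,0])]; Q=Q[(Q[:,2]>z0)&(Q[:,2]<.16)]
    from scipy.optimize import least_squares
    # box (signed distance) fit: centre xyz, yaw, tilt fixed ~18deg about mould y
    from scipy.spatial.transform import Rotation as R
    h=np.array([.009,.040,.060])
    def res(p):
        L=R.from_euler('zy',[p[3],p[4]]).inv().apply(Q-p[:3]);q=abs(L)-h
        return np.linalg.norm(np.maximum(q,0),axis=1)+np.minimum(q.max(1),0)
    best=None
    for y in(-.6,-.3,0,.3,.6):
        r=least_squares(res,[*np.median(Q,0)-[0,0,.04],y,-.314],loss='soft_l1',f_scale=.002)
        if best is None or r.cost<best.cost: best=r
    return best.x,np.sqrt(np.mean(res(best.x)**2)),len(Q)
E
python3 - <<'E'
from h import *
s=np.load("scene.npz");P=s["P"]; t=np.load("side.npz")["P"]
def near(P):
    Q=P.reshape(-1,3);return Q[(np.hypot(Q[:,0]-.575,Q[:,1]-.30)<.075)]
for Q in(near(P),near(t),np.vstack([near(P),near(t)])):
    x,e,n=fit(Q);print(np.round(x,4),np.rad2deg(x[3:]).round(1),round(e,4),n)
    print((Q[Q[:,2]>.06][:,:2].min(0),Q[Q[:,2]>.06][:,:2].max(0)))
E
```

```text
[ 0.5791  0.3136  0.0913  0.2037 -0.3041] [ 11.7 -17.4] 0.0022 751
(array([0.54662362, 0.26630064]), array([0.60778798, 0.35810188]))
[ 0.5656  0.3163  0.1303  0.2305 -0.2218] [ 13.2 -12.7] 0.0038 500
(array([0.54086351, 0.26847288]), array([0.60234821, 0.36170217]))
[ 0.5776  0.314   0.0917  0.2138 -0.2849] [ 12.3 -16.3] 0.0032 1251
(array([0.54086351, 0.26630064]), array([0.60778798, 0.36170217]))
```

```bash
python3 -m handwheel '[[[0,-0.067,0],[0,0.8,0],0],[[0,-0.067,0],[0,0.8,0],0],[[0,-0.066,0],[0,0.8,0],0],[[0,0,0.067],[0,0.8,0],0],[[0,0,0.067],[0,0.8,0],0]]'
python3 -m handwheel '[[[0,0,0],[-0.14,0.8,0],0],[[0,0,0],[-0.14,0.8,0],0],[[0,0,0],[0,0.5,0],0],[[0,0,0],[0,0,0],0],[[0,0,0],[0,0,0],0]]'
python3 - <<'E'
from h import *
im,P=cloud("wrist");save("w1",im);np.savez("w.npz",im=im,P=P)
im2,P2=cloud("scene")
n=lambda P:(lambda Q:Q[np.hypot(Q[:,0]-.575,Q[:,1]-.31)<.07])(P.reshape(-1,3))
for Q in(n(P),):
    x,e,k=fit(Q,.09);print(np.round(x,4),np.rad2deg(x[3:]).round(1),round(e,4),k)
o=robot.get_obs();print(np.round(o["tool_pos"],4),np.round(o["ee_rot"],3),o["time"])
E
```

```text
time: 0.9
tool_pos: [0.5485, 0.2017, 0.2305]
ee_rot: [2.827, 0.0, 1.786]
wrist_force: [0.3, -0.3, -0.1]
width: 0.0939
finger_force: 0.0
time: 1.4
tool_pos: [0.5358, 0.3051, 0.2302]
ee_rot: [2.828, 0.001, 1.782]
wrist_force: [0.0, -0.1, -0.3]
width: 0.0941
finger_force: 0.0
[ 0.6045  0.3126  0.1517 -0.0644 -1.8743] [  -3.7 -107.4] 0.0055 2377
[0.5362 0.3039 0.2305] [2.828e+00 1.000e-03 1.780e+00] 1.5
```

View pics/w1.png

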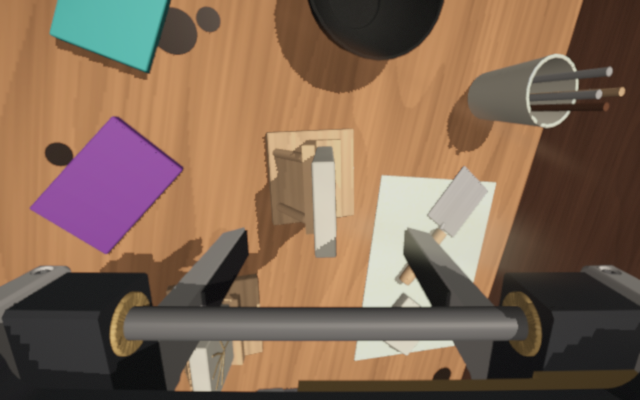

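The wrist view shows the tall mould's top edge between the fingers, spanning u 312–336 and v 147–257. I'll measure that top face.

```bash
python3 - <<'E'
from h import *
from scipy.spatial.transform import Rotation as R
P=np.load("w.npz")["P"];Q=P[135:268,300:350].reshape(-1,3);Q=Q[(Q[:,2]>.135)&(Q[:,2]<.165)]
r=cv2.minAreaRect(Q[:,:2].astype(np.float32)*1000);print(len(Q),r,np.median(Q[:,2]),Q[:,2].min(),Q[:,2].max())
x,e,k=fit(Q,.1);print(np.round(x,4))
o=robot.get_obs()
T=R.from_euler('xyz',o["ee_rot"]);c=np.array([*(np.array(r[0])/1000),np.median(Q[:,2])])
print("top centre in tool frame",T.inv().apply(c-o["tool_pos"]).round(4), T.as_matrix().round(3).tolist())
print("box dir in tool", [T.inv().apply(v-c).round(3).tolist() for v in [np.array([*(p/1000),c[2]]) for p in cv2.boxPoints(r)]])
E
```

```text
2215 ((562.9789428710938, 313.46044921875), (22.621936798095703, 79.80536651611328), 13.741884231567383) 0.14735445042950002 0.1350087545077571 0.1512178887235438
[ 0.6048  0.3125  0.1523 -0.0761 -1.8827]
top centre in tool frame [0.0038 0.0011 0.0878] [[-0.208, 0.93, 0.302], [0.978, 0.198, 0.064], [-0.001, 0.309, -0.951]]
box dir in tool [[0.04, -0.012, -0.004], [-0.04, -0.01, -0.003], [-0.04, 0.012, 0.004], [0.04, 0.01, 0.003]]
```

```bash
python3 -m handwheel '[[[0,0,0],[0.16,0.09,-0.5],0],[[0,0,0],[0.16,0.04,-0.5],0],[[0,0,0],[0.16,0.04,-0.5],0],[[0,0,0],[0.15,0.04,-0.47],0],[[0,0,0],[0,0,0],0.3]]'
python3 -m handwheel '[[[0,0,0],[0,0,0],0.7],[[0,0,0],[0,0,0],1],[[0,0,0],[0,0,0],1],[[0,0,0],[0,0,0],1],[[0,0,0],[0,0,0],1]]'
```

```text
time: 2.0
tool_pos: [0.5661, 0.3127, 0.127]
ee_rot: [2.836, 0.002, 1.779]
wrist_force: [0.7, -0.5, -0.8]
width: 0.0888
finger_force: 0.0
time: 2.5
tool_pos: [0.5677, 0.3157, 0.1331]
ee_rot: [2.826, -0.0, 1.781]
wrist_force: [0.0, 0.5, 0.2]
width: 0.0495
finger_force: 0.0
```

```bash
python3 -m handwheel '[[[0,0,0],[0,0,0],1],[[0,0,0],[0,0,0],1],[[0,0,0],[0,0,0],1],[[0,0,0],[0,0,0],1],[[0,0,0],[0,0,0],1]]'
```

```text
time: 3.0
tool_pos: [0.5673, 0.3155, 0.1317]
ee_rot: [2.828, 0.0, 1.781]
wrist_force: [-0.4, -0.2, 0.6]
width: 0.0176
finger_force: 30.0
```

```bash
python3 -m handwheel '[[[0,0,0],[-0.06,-0.01,0.19],1],[[0,0,0],[-0.12,-0.03,0.38],1],[[0,0,0],[-0.18,-0.04,0.57],1],[[0,0,0],[-0.18,-0.04,0.57],1],[[0,0,0],[-0.18,-0.04,0.57],1]]'
python3 -m handwheel '[[[-0.0104,0.0489,0],[0,0,0.1],1],[[-0.0104,0.0489,0],[0,-0.3,0.1],1],[[-0.0104,0.0489,0],[0,-0.6,0],1],[[-0.0104,0.0489,0],[0,-0.7,0],1],[[0,0,-0.04],[0,-0.7,0],1]]'
python3 -m handwheel '[[[0,0,-0.04],[0,-0.7,0],1],[[0,0,-0.04],[0,-0.7,0],1],[[0,0,-0.04],[0,-0.7,0],1],[[0,0,-0.04],[0,-0.7,0],1],[[0,0,-0.04],[0,-0.7,0],1]]'
python3 -m handwheel '[[[0,0,0],[0,-0.7,0],1],[[0,0,0],[0,-0.7,0],1],[[0,0,0],[0,-0.7,0],1],[[0,0,0],[0,-0.7,0],1],[[0,0,0],[0,-0.3,0],1]]'
```

```text
time: 3.5
tool_pos: [0.5304, 0.3071, 0.2468]
ee_rot: [2.829, 0.0, 1.781]
wrist_force: [1.4, 0.1, -1.5]
width: 0.018
finger_force: 30.0
time: 4.0
tool_pos: [0.5324, 0.1914, 0.2552]
ee_rot: [-3.139, 0.0, 1.717]
wrist_force: [1.4, -0.3, -2.1]
width: 0.0178
finger_force: 30.0
time: 4.5
tool_pos: [0.531, 0.0162, 0.2563]
ee_rot: [3.142, -0.0, 1.402]
wrist_force: [0.2, 0.2, -3.1]
width: 0.0176
finger_force: 30.0
time: 5.0
tool_pos: [0.5309, -0.1401, 0.256]
ee_rot: [-3.141, 0.001, 1.401]
wrist_force: [-0.2, 0.9, -1.6]
width: 0.0176
finger_force: 30.0
```

```bash
cat > m.py <<'E'
from h import *
from scipy.spatial.transform import Rotation as R
from scipy.optimize import least_squares
o=robot.get_obs();tp=np.array(o["tool_pos"]);print(tp.round(4),np.round(o["ee_rot"],3),"yaw",round(np.rad2deg(o["ee_rot"][2])-90,1))
for n in("scene","side","wrist"):
    im,P=cloud(n);save(n+"2",im);np.savez(n+"2.npz",P=P,im=im);Q=P.reshape(-1,3);Q=Q[np.isfinite(Q[:,0])]
    # rack frame guess: mould tops
    a=np.deg2rad(-9.6);ex=np.array([np.cos(a),np.sin(a)]);ey=np.array([-ex[1],ex[0]])
    d=Q[:,:2]-[.540,-.173];X=d@ex;Y=d@ey;Z=Q[:,2]
    for lab,s in(("-",-1),("+",1)):
        m=(abs(X-s*.06)<.02)&(abs(Y)<.05)&(Z>.08)&(Z<.098)
        if m.sum()>20: print(n,"mould",lab,m.sum(),"X",np.percentile(X[m],[2,98]).round(4),"Y",np.percentile(Y[m],[1,99]).round(4))
    m=(abs(X)<.13)&(abs(Y)<.07)&(Z>.055)&(Z<.072)
    h,e=np.histogram(X[m],np.arange(-.13,.131,.004));print(n,"divider-top X hist",[(round(v+.002,3),int(k)) for v,k in zip(e,h) if k>5])
    if m.sum(): print("   Y ext",np.percentile(Y[m],[1,99]).round(4))
    # held mould
    p0=tp-[0,0,.044];B=Q[(np.linalg.norm(Q[:,:2]-tp[:2],axis=1)<.06)&(Z>tp[2]-.13)&(Z<tp[2]-.028)]
    if len(B)>50 and n!="wrist":
        hh=np.array([.009,.040,.060])
        def res(p):
            L=R.from_euler('zyx',p[3:]).inv().apply(B-p[:3]);q=abs(L)-hh
            return np.linalg.norm(np.maximum(q,0),axis=1)+np.minimum(q.max(1),0)
        r=least_squares(res,[*p0,a,0,0],loss='soft_l1',f_scale=.002)
        print(n,"held",len(B),r.x[:3].round(4),np.rad2deg(r.x[3:]).round(1),"rms",np.sqrt(np.mean(res(r.x)**2)).round(4),"in slot XY",((r.x[:2]-[.540,-.173])@ex).round(4),((r.x[:2]-[.540,-.173])@ey).round(4))
E
python3 m.py
```

```text
[ 0.5309 -0.1401  0.256 ] [-3.141e+00  1.000e-03  1.401e+00] yaw -9.7
scene mould - 411 X [-0.0687 -0.0509] Y [-0.0369  0.0319]
scene mould + 613 X [0.0513 0.0688] Y [-0.0373  0.0359]
scene divider-top X hist [(np.float64(-0.1), 10), (np.float64(-0.096), 67), (np.float64(-0.092), 90), (np.float64(-0.088), 74), (np.float64(-0.084), 51), (np.float64(-0.08), 32), (np.float64(-0.064), 8), (np.float64(-0.06), 8), (np.float64(-0.056), 11), (np.float64(-0.052), 227), (np.float64(-0.044), 7), (np.float64(-0.04), 31), (np.float64(-0.036), 89), (np.float64(-0.032), 116), (np.float64(-0.028), 133), (np.float64(-0.024), 207), (np.float64(-0.02), 133), (np.float64(0.016), 6), (np.float64(0.02), 55), (np.float64(0.024), 100), (np.float64(0.028), 134), (np.float64(0.032), 135), (np.float64(0.036), 162), (np.float64(0.04), 36), (np.float64(0.056), 9), (np.float64(0.06), 7), (np.float64(0.064), 6), (np.float64(0.068), 213), (np.float64(0.08), 84), (np.float64(0.084), 116), (np.float64(0.088), 153), (np.float64(0.092), 147), (np.float64(0.096), 249), (np.float64(0.1), 141)]
   Y ext [-0.0496  0.0487]

[... 1594 characters left out ...]
.064), 10), (np.float64(-0.06), 12), (np.float64(-0.056), 12), (np.float64(-0.052), 104), (np.float64(-0.044), 66), (np.float64(-0.04), 194), (np.float64(-0.036), 104), (np.float64(-0.032), 56), (np.float64(0.016), 92), (np.float64(0.02), 258), (np.float64(0.024), 222), (np.float64(0.028), 241), (np.float64(0.032), 260), (np.float64(0.036), 248), (np.float64(0.04), 52), (np.float64(0.048), 165), (np.float64(0.052), 12), (np.float64(0.056), 10), (np.float64(0.06), 7), (np.float64(0.064), 9), (np.float64(0.076), 142), (np.float64(0.08), 374), (np.float64(0.084), 342), (np.float64(0.088), 291), (np.float64(0.092), 294), (np.float64(0.096), 161), (np.float64(0.1), 71)]
   Y ext [-0.0467  0.0516]
```

View pics/wrist2.png

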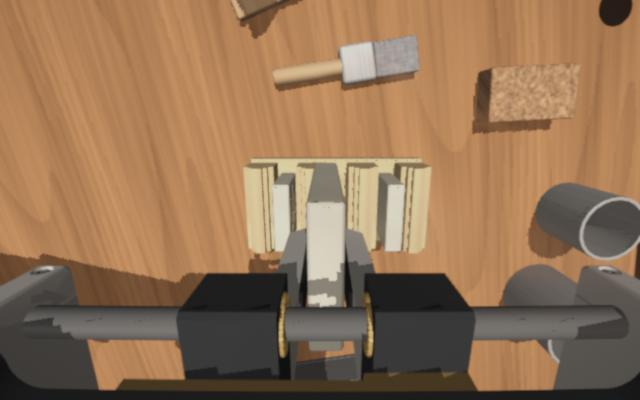

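View pics/scene2.png

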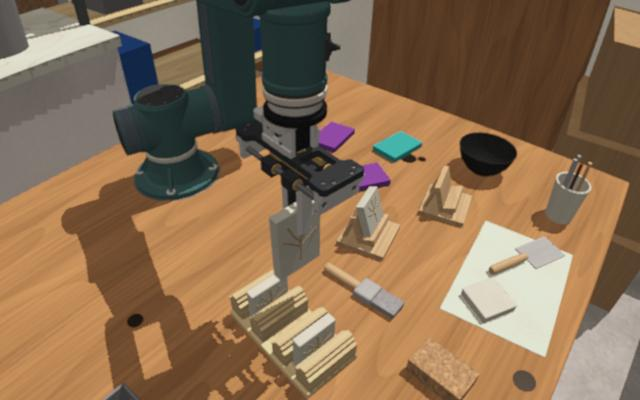

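All cameras agree: the middle slot lies about +12.5 mm across and −28.5 mm along from the held mould, which is upright. The floor is 137 mm below its bottom edge.

```bash
python3 -m handwheel '[[[0,0,0],[0.08,-0.3,0],1],[[0,0,0],[0.07,-0.3,0],1],[[0,0,0],[0,0,-0.4],1],[[0,0,0],[0,0,-0.4],1],[[0,0,0],[0,0,-0.3],1]]'
python3 -m handwheel '[[[0,0,0],[0,0,-0.2],1],[[0,0,0],[0,0,-0.2],1],[[0,0,0],[0,0,-0.1],1],[[0,0,0],[0,0,0],1],[[0,0,0],[0,0,0],1]]'
python3 m.py | grep -E "held|mould|yaw"
```

```text
time: 5.65
tool_pos: [0.539, -0.1676, 0.1995]
ee_rot: [-3.14, -0.0, 1.405]
wrist_force: [0.0, 0.5, -1.6]
width: 0.0183
finger_force: 30.0
time: 6.15
tool_pos: [0.5393, -0.1676, 0.1767]
ee_rot: [3.14, -0.0, 1.404]
wrist_force: [0.1, -0.0, -1.7]
width: 0.0177
finger_force: 30.0
[ 0.5393 -0.1676  0.1767] [ 3.14  -0.     1.404] yaw -9.5
scene mould - 223 X [-0.0686 -0.0509] Y [-0.0371 -0.0036]
scene mould + 605 X [0.0512 0.0688] Y [-0.0374  0.0356]
scene held 2422 [ 0.5491 -0.1801  0.0831] [-43.    5.3 -16.1] rms 0.0149 in slot XY 0.0102 -0.0054
side mould - 217 X [-0.0727 -0.0549] Y [-0.0368  0.038 ]
side mould + 215 X [0.0469 0.0649] Y [-0.036  0.037]
side held 1294 [ 0.5344 -0.1848  0.0879] [-77.6 -48.6 -25.8] rms 0.0177 in slot XY -0.0036 -0.0125
wrist mould - 2194 X [-0.0706 -0.0532] Y [-0.0343  0.0392]
wrist mould + 2185 X [0.0486 0.0659] Y [-0.0341  0.0393]
```

```bash
python3 -m handwheel '[[[0,0,0],[0,-0.03,-0.2],1],[[0,0,0],[0,0,-0.2],1],[[0,0,0],[0,0,-0.2],1],[[0,0,0],[0,0,-0.2],1],[[0,0,0],[0,0,0],1]]'
python3 -m handwheel '[[[0,0,0],[0,0,-0.12],1],[[0,0,0],[0,0,-0.08],1],[[0,0,0],[0,0,-0.06],1],[[0,0,0],[0,0,0],1],[[0,0,0],[0,0,0],1]]'
```

```text
time: 6.8
tool_pos: [0.5376, -0.1684, 0.1331]
ee_rot: [-3.137, -0.001, 1.404]
wrist_force: [-0.5, 0.7, -2.5]
width: 0.0177
finger_force: 30.0
time: 7.3
tool_pos: [0.5391, -0.1691, 0.1232]
ee_rot: [3.141, -0.0, 1.404]
wrist_force: [0.7, -0.6, -1.9]
width: 0.0175
finger_force: 30.0
```

```bash
python3 -m handwheel '[[[0,0,0],[0,0,-0.03],1],[[0,0,0],[0,0,-0.03],1],[[0,0,0],[0,0,0],1]]'
python3 -m handwheel '[[[0,0,0],[0,0,-0.02],1],[[0,0,0],[0,0,0],1],[[0,0,0],[0,0,0],1]]'
```

```text
time: 7.6
tool_pos: [0.5389, -0.169, 0.1198]
ee_rot: [-3.141, -0.0, 1.404]
wrist_force: [0.3, 1.0, -2.4]
width: 0.0179
finger_force: 30.0
time: 7.9
tool_pos: [0.539, -0.169, 0.119]
ee_rot: [3.141, -0.0, 1.404]
wrist_force: [-0.3, -0.2, -1.9]
width: 0.0182
finger_force: 30.0
```

```bash
python3 -m handwheel '[[[0,0,0],[0,0,-0.02],1],[[0,0,0],[0,0,0],1],[[0,0,0],[0,0,0],1]]'
python3 -m handwheel '[[[0,0,0],[0,0,-0.02],1],[[0,0,0],[0,0,0],1],[[0,0,0],[0,0,0],1]]'
```

```text
time: 8.2
tool_pos: [0.539, -0.169, 0.1179]
ee_rot: [-3.142, -0.0, 1.404]
wrist_force: [-0.8, -0.7, -1.8]
width: 0.0179
finger_force: 30.0
time: 8.5
tool_pos: [0.5392, -0.169, 0.1175]
ee_rot: [3.141, -0.0, 1.404]
wrist_force: [0.3, -0.1, 0.9]
width: 0.0178
finger_force: 30.0
```

The force shift from −1.9 to +0.9 N shows the mould is on the floor. I'll open only partway to clear the neighbours, then lift.

```bash
python3 -m handwheel '[[[0,0,0],[0,0,0],0.75],[[0,0,0],[0,0,0],0.6],[[0,0,0],[0,0,0],0.6],[[0,0,0],[0,0,0],0.6],[[0,0,0],[0,0,0],0.6]]'
python3 -m handwheel '[[[0,0,0],[0,0,0.2],0.6],[[0,0,0],[0,0,0.4],0.6],[[0,0,0],[0,0,0.8],0.6],[[0,0,0],[0,0,0.8],0.6],[[0,0,0],[0,0,0.8],0.6]]'
python3 - <<'E'
from h import *
from scipy.spatial.transform import Rotation as R
from scipy.optimize import least_squares
a=np.deg2rad(-9.6);ex=np.array([np.cos(a),np.sin(a)]);ey=np.array([-ex[1],ex[0]]);hh=np.array([.009,.04,.06])
for n in("scene","side"):
    im,P=cloud(n);n=="scene" and save("end",im);Q=P.reshape(-1,3);Q=Q[np.isfinite(Q[:,0])]
    d=Q[:,:2]-[.54,-.173];X=d@ex;Y=d@ey;Z=Q[:,2];B=Q[(abs(X)<.03)&(abs(Y)<.06)&(Z>.075)&(Z<.145)]
    def res(p):
        q=abs(R.from_euler('zyx',p[3:]).inv().apply(B-p[:3]))-hh
        return np.linalg.norm(np.maximum(q,0),axis=1)+np.minimum(q.max(1),0)
    r=least_squares(res,[.54,-.173,.075,a,0,0],loss='soft_l1',f_scale=.002);p=r.x
    print(n,len(B),"slot xyz",(p[:2]-[.54,-.173])@ex,(p[:2]-[.54,-.173])@ey,p[2]-.015,np.rad2deg(p[3:]).round(1),"topZ",np.percentile(B[:,2],98))
    for s in(-1,1):
        m=(abs(X-s*.06)<.02)&(abs(Y)<.05)&(Z>.08)&(Z<.098);print(s,np.percentile(X[m],[2,98]).round(4),np.percentile(Y[m],[1,99]).round(4))
E
```

```text
time: 9.0
tool_pos: [0.539, -0.169, 0.117]
ee_rot: [3.141, -0.0, 1.404]
wrist_force: [0.3, 0.4, -0.5]
width: 0.0375
finger_force: 0.0
time: 9.5
tool_pos: [0.5388, -0.1689, 0.2693]
ee_rot: [3.141, -0.0, 1.404]
wrist_force: [0.9, -0.9, 0.6]
width: 0.0375
finger_force: 0.0
scene 1491 slot xyz -0.0009491126484964223 0.0018641778645488664 0.05997088525009989 [-9.6 -0.2 -0.8] topZ 0.13646151356467054
-1 [-0.0686 -0.0506] [-0.0368  0.0355]
1 [0.0512 0.0687] [-0.0376  0.0357]
side 652 slot xyz -0.002785570726366322 0.004417853086440316 0.061992360142088934 [-9.3  0.1  0.1] topZ 0.1385040171845022
-1 [-0.0732 -0.0545] [-0.0363  0.0383]
1 [0.0468 0.0648] [-0.0364  0.0392]
```

View pics/end.png

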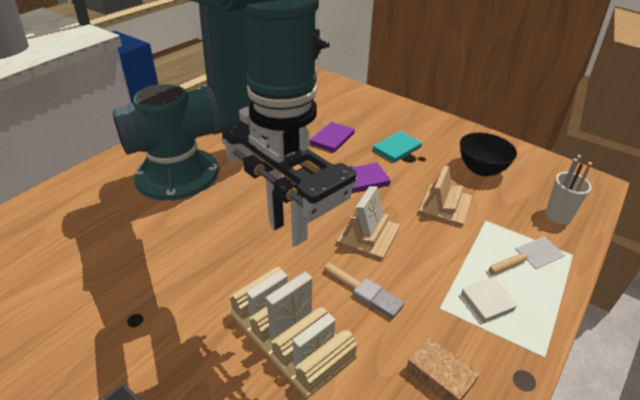

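The picture shows the tall mould standing upright in the middle slot at (290,305), with its neighbours unmoved and the gripper clear.

```bash
python3 -c "
from bench import robot
print(robot.close_job())"
```

```text
the job is handed in; nothing more can be done
None
```

The tall mould stands upright on the floor of the middle slot, measured within about 5 mm of centre with both small moulds unmoved, and the job is handed in; the hand-in call returned no verdict.

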